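# Clamp the flat battery pack in the spring-gated charging dock

### The job

Put the flat battery pack (red band) on charge: pick it up, press the dock's orange spring gate back with the pack's end, and keep the gate held open while you set the pack down on the floor of the bay, its tongue towards the yellow stop. Still holding the pack, let the gate come back slowly, without snapping, until it has the pack clamped with the tongue fully home under the stop's lip; let go, and then throw the dock's yellow-tipped switch fully over to its far side. Leave the green-banded pack, the screw jar and the wrench where they are.

Things in the scene. Friction and masses are not known exactly. Their poses are not given: they have to be found in the camera images.
- flat_pack_center (a point): Flat battery pack: black block 50 mm wide (its x), 110 mm long (its y), 62 mm high, 0.35 to 0.65 kg, red band near its plain +y end. At the bottom of the -y end a grey tongue 30 mm wide, 12 mm high sticks out 14 mm, its tip 69 mm from the centre. Stands upright on the bench. Point: the block's centre, 31 mm over its underside; y points from tongue end to banded end, z up.
- full_pack_center (a point): Centre of the charged pack: same shape, green band. A bystander, to be left alone.
- dock: Charging dock, fixed to the bench; place and yaw vary. Grey base plate 100 mm wide (its x), 12 mm thick, from y = -177.5 to +137.5 mm. Origin on the bench under the home place of the pack; x points away from the robot, y from the yellow stop to the orange gate, z up. A grey spring block behind the gate (y = 118 to 132 mm) is 68 mm high.
- home (a point): Where the centre of the fully home pack belongs, at dock (0, 0, 43 mm), pack axes along the dock's: underside on the bay floor (12 mm above the bench), tongue tip against the stop's wall. Two yellow guides, 60 mm apart inside and 8 mm high above the floor, run along the bay's sides from dock y = -58 to +36 mm.
- stop_lip (a point): Middle of the free edge of the yellow stop's lip, at dock (0, -57.5, 32 mm). The stop is a wall 66 mm wide, face at dock y = -69 mm, top 36 mm above the bench; from its top the lip, 8 mm thick, juts 11.5 mm over the bay, leaving 16 mm below it. The pack's tongue slides in under it from the gate's side.
- gate (a joint): Opening of the orange spring gate, m: 0 shut (rest) to 0.045 (hard stop), along dock +y. Upright plate 56 mm wide, 10 mm thick, z = 14 to 95 mm; face at dock y = 41 mm + opening. Spring: 3 N shut + 0.25 N per mm, towards the stop; let go, it snaps back. 0.014 with the pack home. To pass the tongue down past the lip it must be open 0.026 or more; press it back with the pack above the stop.
- gate_face (a point): Middle of the gate's face (the side towards the stop), 75 mm above the bench; moves with the gate.
- switch (a joint): Angle of the dock's switch lever, rad: 0 leaning towards the robot (off), 1.0 fully over to the far side, dock +x (on). Starts between 0 and 0.15, turns stiffly (0.06 N m), stays where it is left.
- switch_tip (a point): Centre of the yellow ball (26 mm across) on the switch lever's tip. Lever: 10 mm rod, 70 mm from pivot to ball centre; pivot at dock (0, -145, 34 mm); swings in the dock's x-z plane from 0.5 rad before upright to 0.5 rad past it. Black base 70 mm long (x), 50 mm wide, top 37 mm above the bench, steel boss to 47 mm.
- screw_jar: Screw jar, glass with blue cap, 64 mm across, 75 mm high; origin at the centre of its underside. A bystander, to be left alone.
- wrench_mid (a point): Steel wrench about 190 mm long lying flat; point near its middle. A bystander, to be left alone.
Not all that is in view belongs to the job. Leave any white look-alike of the part that bears flat_pack_center alone.

How it is judged:
By the outcome, as a careful person would: the job done as asked, in the order asked, and still so for the second after the job is handed in, with the robot touching nothing.
It also fails if it takes over 48 s, if anything falls off the work surface, if the arm or the gripper's body presses on something with over 40 N, if the wrist force passes 120 N, or if a joint passes its speed limit or range.

### The arm

A 7-joint arm with a two-finger parallel gripper is mounted at the origin on the work surface. World frame = base frame: x ahead of the robot, y to its left, z up, the work surface at z = 0. Lengths are in mm, angles in rad, forces in N, time in s.
With the tool pointing down it reaches from about 425 to 875 mm from the base axis. Payload 8.4 kg.
Tool frame: the origin (TCP) lies on the front face of the gripper's body, between the roots of the fingers; the fingertips stand 73 mm ahead of it and the grasp point (between the pads) lies 54 mm ahead of it (bot.tcp_to_grasp is the distance from the TCP to the grasp point, in mm); z points along the fingers, y is the direction in which the jaws open and shut (so a half turn about z gives the same grasp; the last joint's range is limited). The gripper opens to 85 mm and grips with 20 to 120 N. Pads are 22 mm wide; open, the fingers measure 114 mm over their backs; the gripper's body (76 mm by 85 mm) begins 54 mm behind the grasp point. The pads swing forward as they close: fully open they stand 13 mm farther back than shut.
Start: joints at [-1.414, 0.333, 0.04, 1.465, -0.013, 1.343, -0.059], TCP at [164.467, 628.823, 303.908] pointing down, gripper open.
Joint ranges: [-2.58, 2.58], [-0.38, 2.09], [-1.3, 1.39], [0.25, 2.4], [-1.5, 4.64], [0.08, 2.09], [-2.65, 2.65]. Speed limits (rad/s): [2.22, 2.22, 2.79, 2.79, 3.14, 3.14, 3.14].

### API

Orientations are given as [roll, pitch, yaw] about the fixed x, y, z axes, in that order (R = Rz(yaw) Ry(pitch) Rx(roll)).
In Python, from station import bot, vision gives the robot as it stands.
- The arm moves only by the tool move_arm, never from a script. Its argument "steps" is a list of rows, each a list of 3 entries, a list of its own where there are three numbers: the closure, from 0 (fully open) to 1 (shut), then the shift along the tool's x, y, z in m, then the turn about the tool's z in degrees. In form: [[jaw, [x, y, z], roll], ...]. A call has 1 to 12 rows; each row is the pose to reach, as a shift and turn from the pose commanded when the call began, along the tool's axes at that moment; what a row does not reach only later rows make up. A row lasts 1/10 s, in which the tool goes at most 50 mm and 8.59 degrees, less where a joint would pass 70% of its speed; a pose out of reach is approached as far as the arm can. A call with a gripper value outside its range is refused whole. The fingers move at their own pace and stop on an object; the grip force is fixed at half the most. Time passes only in rows, so rows that repeat a pose let the fingers close. It gives the time, the measured TCP pose, the force and the opening at its end, in the units of the state.
- bot.get_state(): the state, without advancing time (a new reading comes with each control period).
- vision.snapshot(name): name is "scene" or "top" or "wrist"; returns a dict with "frame" (384x512x3 uint8, red, green, blue), "range_z" (384x512 float32, mm along the optical axis (not along the pixel's ray), 0 where there is no reading), "fov_y" (degrees; the focal length in pixels is half the picture's height over the tangent of half this angle, whatever the lens; pixels are square), "cx", "cy" (the principal point, pixels), "R" (3x3) and "t" (3): a world point X has camera coordinates R X + t; the wrist camera has in their place "tool_from_camera" (4x4, takes a point from camera to tool coordinates, whose origin is the TCP and whose axes are the flange's). Camera axes: x right, y down, z forward; pixel columns grow to the right and rows downward; lengths in mm; the calibration is good to about 2 mm. A picture is of the moment at which its call begins: read the wrist's pose just before it.
- bot.finish_job(): hands the job in, once; it reports no verdict.
The state is a dict: "clock": time; "joint_positions": joint angles; "joint_velocities": joint speeds; "effort": joint torques, N m; "tool_pos": TCP position; "tcp_rot": TCP orientation; "ft_force": force on the tool from outside, world axes, zero at the start; "ft_torque": the same for the moment, N m; "opening": finger opening in mm.
Only numpy, scipy, OpenCV 4.12 (cv2) and the standard library are available. Lean on these libraries where they do the work, as an engineer would, in place of code of your own. Each camera call takes 0.05 s, during which the arm holds its last target.

## Working session

There is one attempt and no reset: what is moved stays moved. The work goes in short steps, Python scripts to look and compute and a tool call to move; the robot and the scene stay as the last step left them, time stands still between calls to the robot, and variables do not carry over. Pictures are saved under pics/ and viewed, and the job is handed in when it is done.

Besides the shell and the picture viewer there is one more tool, called as name(argument=value, ...), one argument or row to a line, values as JSON. move_arm: Moves the arm, as the interface text tells. Its arguments: {"type":"object","properties":{"steps":{"type":"array","items":{"type":"array"}}},"required":["steps"]}

```bash
mkdir -p pics; ls; python3 - <<'E'
from station import bot, vision
import cv2, pickle
print(bot.get_state())
for n in ["scene","top"]:
    s=vision.snapshot(n); pickle.dump(s,open(f"{n}0.pkl","wb"))
    cv2.imwrite(f"pics/{n}0.png",cv2.resize(s["frame"][:,:,::-1],None,fx=1.5,fy=1.5))
    print({k:s[k] for k in s if k not in("frame","range_z")})
E
```

```text
pics
{'clock': 0.0, 'joint_positions': array([-1.41419468,  0.33389465,  0.03985472,  1.46625349, -0.01335781,
        1.34325775, -0.05849634]), 'joint_velocities': array([-3.11581147e-04,  6.19629186e-05,  3.59743679e-04, -3.37764596e-04,
        2.33565025e-04, -8.56703063e-05,  5.58203045e-04]), 'effort': array([ 4.40996864e-04, -6.58558989e+01,  1.36569656e+00, -4.05567241e+01,
        1.69518491e-02,  1.29905259e-02,  1.18535829e-05]), 'tool_pos': array([164.40219261, 628.53485912, 303.04011154]), 'tcp_rot': array([-3.14005074e+00,  1.39877407e-04,  2.88580536e+00]), 'ft_force': array([ 0.64241802,  0.62243028, -0.4176384 ]), 'ft_torque': array([ 0.05266441, -0.00189747,  0.00356854]), 'opening': 85.19275867148194}
{'fov_y': 52.553339042119795, 'cx': 252.13623186344927, 'cy': 183.69678927972862, 'R': array([[-0.78587185,  0.61834185, -0.00766792],
       [ 0.39083935,  0.48704557, -0.78104495],
       [-0.47921815, -0.61679817, -0.62442773]]), 't': array([ 457.73581907, -175.16484571, 1467.50506566])}
{'fov_y': 48.06042932625902, 'cx': 251.9724974025118, 'cy': 192.1974925145952, 'R': array([[-0.01185947, -0.99992698,  0.00232191],
       [-0.97904485,  0.01113963, -0.20333986],
       [ 0.20329915, -0.00468476, -0.97910546]]), 't': array([ 32.82176077, 596.62327242, 872.61282131])}
```

View pics/scene0.png

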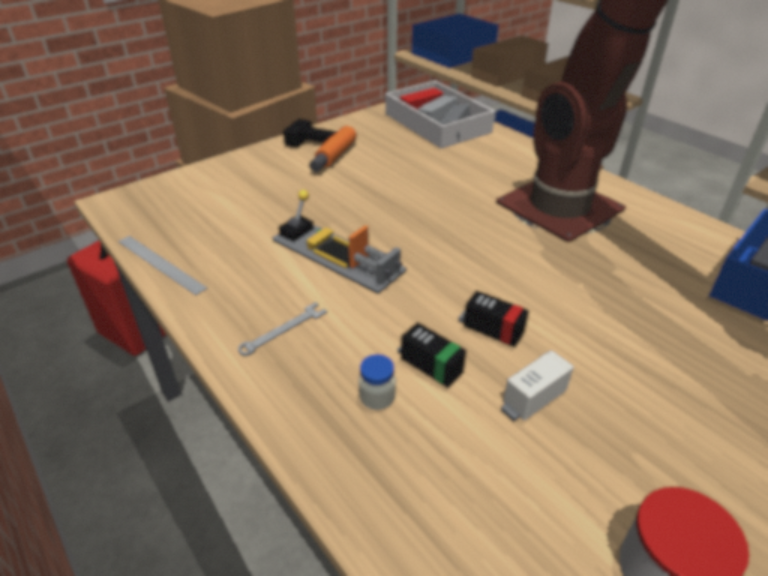

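View pics/top0.png

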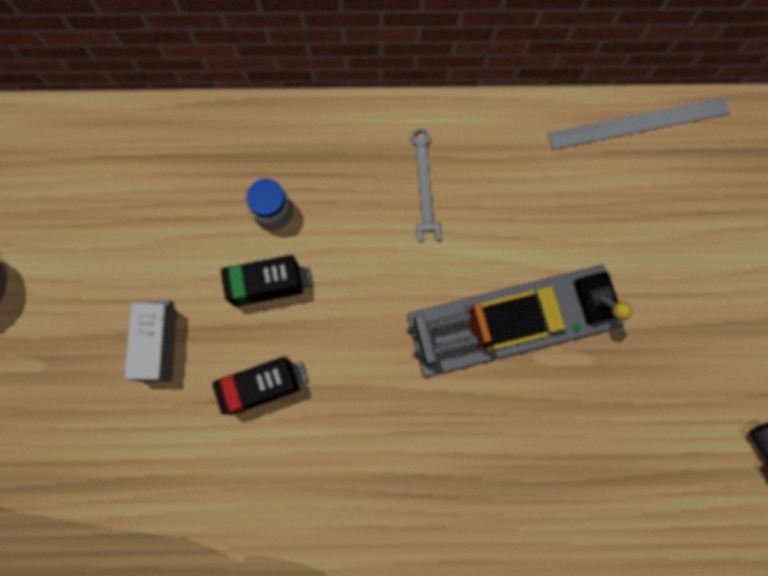

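The top view (shown at 1.5x) has three candidates for the pack: red-banded black at (259,385), green-banded black at (263,280) and a white look-alike at (149,340). I choose the red-banded one. The dock is centred at (520,320), with its gate at (482,323), its stop at (550,310) and the switch ball at (622,311).

```bash
cat > h.py <<'E'
import numpy as np, cv2, pickle
def cloud(s):
    z=s["range_z"]; h,w=z.shape; f=h/2/np.tan(np.radians(s["fov_y"]/2))
    v,u=np.mgrid[:h,:w]; P=np.stack([(u-s["cx"])*z/f,(v-s["cy"])*z/f,z],-1)
    return P
def world(s):
    return (cloud(s)-s["t"])@s["R"]   # R^T (P-t)
def proj(s,X):
    f=s["range_z"].shape[0]/2/np.tan(np.radians(s["fov_y"]/2)); c=np.asarray(X)@s["R"].T+s["t"]
    return c[...,0]/c[...,2]*f+s["cx"], c[...,1]/c[...,2]*f+s["cy"]
E
python3 - <<'E'
from h import *
s=pickle.load(open("top0.pkl","rb")); W=world(s)
cv2.imwrite("pics/crop0.png",cv2.resize(s["frame"][225:285,130:215,::-1],None,fx=8,fy=8,interpolation=cv2.INTER_CUBIC))
def roi(x0,y0,x1,y1): 
    m=np.zeros(W.shape[:2],bool); m[int(y0/1.5):int(y1/1.5),int(x0/1.5):int(x1/1.5)]=1; return m&(s["range_z"]>0)
b=W[roi(300,420,400,500)]; print("bench z",np.median(b[:,2]),b[:,2].std())
def rect(m,name):
    p=W[m]; r=cv2.minAreaRect(p[:,:2].astype(np.float32)); print(name,len(p),np.median(p[:,2]),r); return r
for nm,R in (("red",(200,345,320,425)),("green",(210,245,320,318))):
    m=roi(*R); rect(m&(abs(W[...,2]-62)<5),nm+" top")
    p=W[m&(W[...,2]>6)&(W[...,2]<16)]; print(nm,"tongue-ish",p.mean(0) if len(p) else None)
m=roi(395,255,640,390)
rect(m&(abs(W[...,2]-12)<4),"plate")
f=s["frame"].astype(int);R,G,B=f[...,0],f[...,1],f[...,2]
yel=(R>150)&(G>110)&(B<60); org=(R>140)&(G<110)&(B<60)
for nm,mm in (("ball",yel&(W[...,2]>75)),("stop",yel&(W[...,2]>30)&(W[...,2]<42)),("guides",yel&(W[...,2]>14)&(W[...,2]<26)),("gate",org)):
    p=W[m&mm]; print(nm,len(p),p.mean(0),p.min(0),p.max(0))
    if nm!="ball": rect(m&mm,nm)
rect(m&(abs(W[...,2]-68)<4)&~org&~yel,"block")
E
```

```text
bench z -0.2852131718887968 1.7330024326155782
red top 1237 61.70960313350312 ((460.76654052734375, 204.03671264648438), (50.744327545166016, 110.09722137451172), 19.617586135864258)
red tongue-ish [473.91763436 155.34834285  11.53817926]
green top 1117 61.96784639552335 ((615.9796142578125, 199.07363891601562), (50.97371292114258, 109.62491607666016), 10.229007720947266)
green tongue-ish [615.13702861 156.49830206  11.57656865]
plate 3620 12.168537176226366 ((557.0228271484375, -179.34786987304688), (100.20283508300781, 314.46875), 13.528692245483398)
ball 47 [ 554.7325204  -307.77668162  107.09449182] [ 548.50987026 -315.79439891  104.52043542] [ 561.18595086 -301.18778565  112.05358572]
stop 232 [ 569.11674003 -228.65034316   36.11048512] [ 538.78565042 -243.17885719   31.39641787] [ 600.07458299 -212.29190311   41.22327363]
stop 232 36.103121452247834 ((569.239990234375, -228.81890869140625), (60.74543762207031, 20.178281784057617), 13.923490524291992)
guides 2 [ 558.27763209 -183.17750421   18.22720109] [ 521.98259299 -191.91592901   18.00754385] [ 594.57267119 -174.4390794    18.44685832]
guides 2 18.227201088777495 ((558.2776489257812, -183.17750549316406), (74.66432189941406, 0.0), 166.4630584716797)
gate 80 [ 542.65490335 -116.46411984   94.32224409] [ 517.13617182 -127.48400232   19.784679  ] [ 578.94044432 -108.00796594   99.68551686]
gate 80 95.21374863203546 ((548.4765625, -116.35157012939453), (18.413930892944336, 62.199954986572266), 86.41720581054688)
block 243 67.70781408307501 ((540.3247680664062, -167.93759155273438), (68.4745101928711, 280.5546875), 7.679399490356445)
```

View pics/crop0.png

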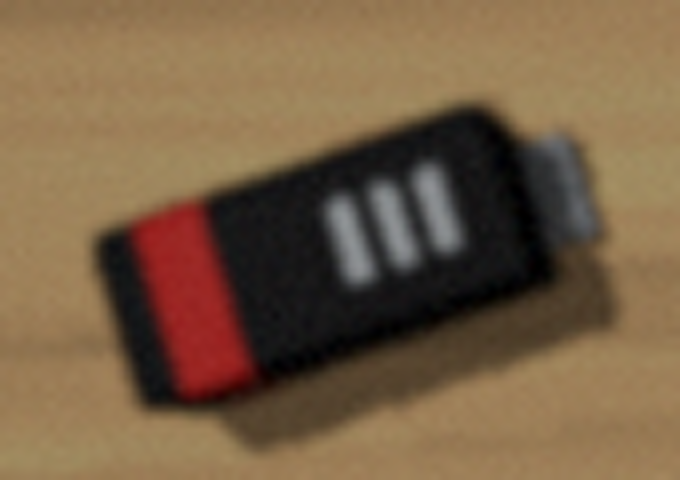

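The close crop shows the red-banded black pack with its grey tongue at right, so the choice stands. Next I set up the move helper and work out the first reach.

```bash
cat >> h.py <<'E'
from scipy.spatial.transform import Rotation as Ro
from station import bot, vision
def Rt(st): return Ro.from_euler("xyz",st["tcp_rot"]).as_matrix()
def delta(st,xyz,yawdeg):
    R=Rt(st); d=R.T@(np.array(xyz)-st["tool_pos"])/1000
    cy=np.degrees(np.arctan2(R[1,0],R[0,0])); t=-((yawdeg-cy+180)%360-180)
    print("clock %.2f pos %s yaw %.2f F %s T %s open %.1f"%(st["clock"],st["tool_pos"].round(1),cy,st["ft_force"].round(1),st["ft_torque"].round(2),st["opening"]))
    print("shift",d.round(4),"turn",round(t,2))
# dock frame
def dk(o,yaw,p):
    a=np.radians(yaw); c,s=np.cos(a),np.sin(a); return np.array([o[0]+c*p[0]-s*p[1],o[1]+s*p[0]+c*p[1],p[2]])
E
python3 - <<'E'
from h import *
st=bot.get_state(); delta(st,[460.8,204,240],109.6)
E
```

```text
clock 0.10 pos [164.4 628.6 303.1] yaw 165.34 F [-0.2  0.  -0.3] T [-0.05  0.02  0.07] open 85.3
shift [-0.3942 -0.3356  0.0636] turn 55.74
```

move_arm(
  steps=[
    [0,[-0.394,-0.336,0.064],55.7],
    [0,[-0.394,-0.336,0.064],55.7],
    [0,[-0.394,-0.336,0.064],55.7],
    [0,[-0.394,-0.336,0.064],55.7],
    [0,[-0.394,-0.336,0.064],55.7],
    [0,[-0.394,-0.336,0.064],55.7],
    [0,[-0.394,-0.336,0.064],55.7],
    [0,[-0.394,-0.336,0.064],55.7],
    [0,[-0.394,-0.336,0.064],55.7],
    [0,[-0.394,-0.336,0.064],55.7],
    [0,[-0.394,-0.336,0.064],55.7],
    [0,[-0.394,-0.336,0.064],55.7],
  ],
)

```text
clock: 1.3
tool_pos: [462.1, 200.3, 239.5]
tcp_rot: [-3.141, 0.001, 1.908]
ft_force: [-0.8, 1.0, -0.6]
opening: 85.6
```

```bash
python3 - <<'E'
from h import *
st=bot.get_state(); s=vision.snapshot("wrist"); st2=bot.get_state()
print(st["tool_pos"],st2["tool_pos"])
pickle.dump((st,s),open("w1.pkl","wb"))
cv2.imwrite("pics/w1.png",cv2.resize(s["frame"][:,:,::-1],None,fx=1.5,fy=1.5))
T=np.array(s["tool_from_camera"]);print(T.round(3))
P=cloud(s); W=(P@T[:3,:3].T+T[:3,3])@Rt(st).T+st["tool_pos"]
m=(s["range_z"]>0)&(abs(W[...,2]-62)<4)&(abs(W[...,0]-461)<70)&(abs(W[...,1]-204)<80)
print(m.sum(),np.median(W[m][:,2]),cv2.minAreaRect(W[m][:,:2].astype(np.float32)))
delta(st2,[460.8,204,88],109.6)
E
```

```text
[462.11184262 200.2814403  239.45623944] [461.0607161  202.58199796 239.58053174]
[[ -0.     -0.951  -0.309  79.199]
 [  1.     -0.     -0.     -0.449]
 [ -0.     -0.309   0.951 -70.146]
 [  0.      0.      0.      1.   ]]
6149 62.22416635819974 ((460.2672119140625, 204.78163146972656), (50.51361846923828, 109.37037658691406), 19.086288452148438)
clock 1.35 pos [461.1 202.6 239.6] yaw 109.45 F [-0.1 -0.1 -0.4] T [ 0.01 -0.01 -0.01] open 85.5
shift [0.0015 0.0003 0.1516] turn -0.15
```

View pics/w1.png

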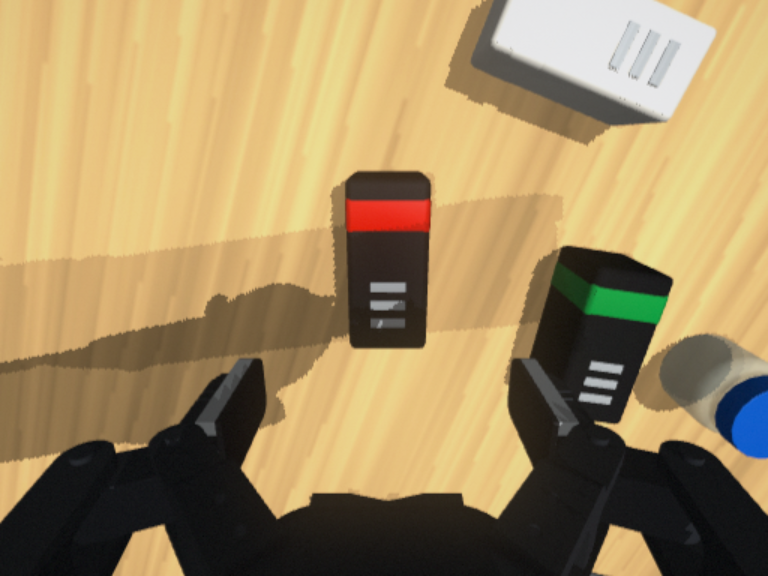

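The wrist view shows the red pack at (388,260), between the fingers. Its fit agrees with the top view to within 1 mm, so I go down and grip.

move_arm(
  steps=[
    [0,[0,0,0.05],0],
    [0,[0.0005,0,0.1],0.2],
    [0,[0.0005,0,0.135],0.2],
    [0,[0.0005,0,0.151],0.2],
    [0,[0.0005,0,0.151],0.2],
    [0,[0.0005,0,0.151],0.2],
    [1,[0.0005,0,0.151],0.2],
    [1,[0.0005,0,0.151],0.2],
    [1,[0.0005,0,0.151],0.2],
    [1,[0.0005,0,0.151],0.2],
    [1,[0.0005,0,0.151],0.2],
    [1,[0.0005,0,0.151],0.2],
  ],
)

```text
clock: 2.55
tool_pos: [461.0, 205.1, 90.1]
tcp_rot: [3.14, -0.001, 1.91]
ft_force: [-1.3, -1.1, 6.5]
opening: 49.4
```

move_arm(
  steps=[
    [1,[0,0,0],0],
    [1,[0,0,0],0],
    [1,[0,0,-0.01],0],
    [1,[0,0,-0.03],0],
    [1,[0,0,-0.07],0],
    [1,[0,0,-0.11],0],
    [1,[0,0,-0.13],0],
    [1,[0,0,-0.13],0],
    [1,[0,0,-0.13],0],
  ],
)

```text
clock: 3.45
tool_pos: [459.9, 204.3, 218.3]
tcp_rot: [-3.141, -0.0, 1.91]
ft_force: [-1.3, -0.6, -6.9]
opening: 49.3
```

```bash
cat >> h.py <<'E'
def wrist(name):
    st=bot.get_state(); s=vision.snapshot("wrist"); pickle.dump((st,s),open(name+".pkl","wb"))
    cv2.imwrite(f"pics/{name}.png",cv2.resize(s["frame"][:,:,::-1],None,fx=1.5,fy=1.5))
    T=np.array(s["tool_from_camera"]); Pt=cloud(s)@T[:3,:3].T+T[:3,3]
    return st,s,Pt,Pt@Rt(st).T+st["tool_pos"]
E
python3 - <<'E'
from h import *
st,s,Pt,W=wrist("w2")
v=s["range_z"]>0
for z0,z1 in ((20,34),(34,40),(84,95)):
    m=v&(Pt[...,2]>z0)&(Pt[...,2]<z1)&(abs(Pt[...,1])<24)&(Pt[...,0]>-20)&(Pt[...,0]<70); p=Pt[m]
    if len(p): print(z0,len(p),np.median(p[:,2]),p.min(0).round(1),p.max(0).round(1))
m=v&(abs(Pt[...,1])<20)&(Pt[...,0]>45)&(Pt[...,0]<65)&(Pt[...,2]>30)&(Pt[...,2]<95);p=Pt[m]
print("end face",len(p),np.median(p[:,0]),p[:,2].min(),p[:,2].max()); 
A=np.c_[p[:,1:],np.ones(len(p))]; print(np.linalg.lstsq(A,p[:,0],rcond=None)[0])
st=bot.get_state(); delta(st,dk((552.3,-159.9),13.5,[0,-25,220]),103.5)
E
```

```text
20 19891 28.03689367912513 [-20.  -24.   25.5] [55.1 24.  34. ]
34 396 36.851344038930435 [ 53.4 -23.8  34. ] [55.2 23.5 40. ]
84 27 84.6704720882204 [ 53.5 -23.2  84. ] [55.  22.6 86.9]
end face 2433 54.62949911415791 30.0024161962815 86.87106525523053
[-5.01848261e-03  5.66398620e-03  5.42752496e+01]
clock 3.50 pos [459.5 204.1 217.5] yaw 109.45 F [ 0.1 -1.3 -6.5] T [-0.01  0.06  0.03] open 49.4
shift [-0.399  -0.0363 -0.0022] turn 5.95
```

View pics/w2.png

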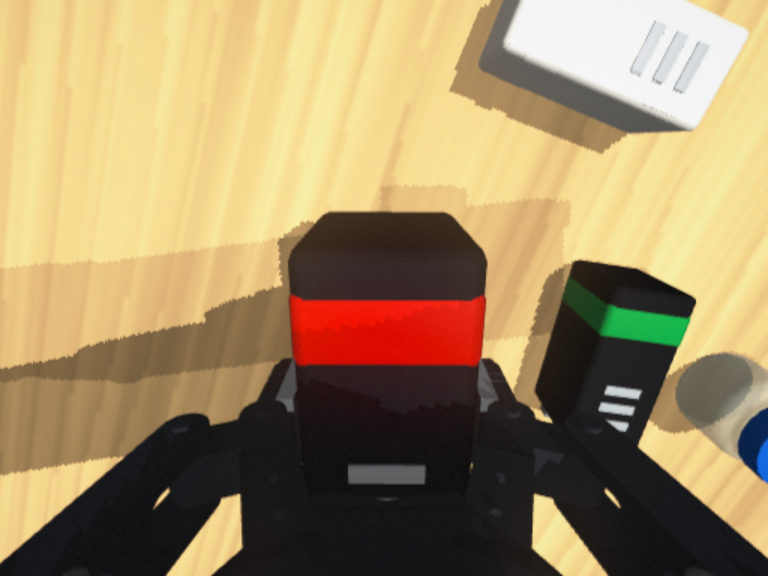

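The pack is held square: its end is 54.6 mm ahead of the TCP and its underside is 90 mm below it. I carry it over to the dock at this height.

move_arm(
  steps=[
    [1,[-0.02,-0.002,0],0.3],
    [1,[-0.06,-0.006,0],1],
    [1,[-0.105,-0.01,0],2],
    [1,[-0.15,-0.014,0],2.5],
    [1,[-0.195,-0.018,0],3],
    [1,[-0.24,-0.022,0],4],
    [1,[-0.285,-0.026,0],5],
    [1,[-0.33,-0.03,0],5.5],
    [1,[-0.37,-0.034,0],6],
    [1,[-0.39,-0.036,0],6],
    [1,[-0.399,-0.036,0],6],
    [1,[-0.399,-0.036,0],6],
  ],
)

```text
clock: 4.7
tool_pos: [558.6, -184.5, 217.3]
tcp_rot: [-3.139, 0.0, 1.803]
ft_force: [-0.2, 0.5, -6.0]
opening: 49.1
```

```bash
python3 - <<'E'
from h import *
st,s,Pt,W=wrist("w3")
o=(552.3,-159.9)
st=bot.get_state(); delta(st,dk(o,13.5,[0,-25,220]),103.5)
s2=vision.snapshot("top"); pickle.dump(s2,open("top1.pkl","wb"))
cv2.imwrite("pics/top1.png",cv2.resize(s2["frame"][:,:,::-1],None,fx=1.5,fy=1.5))
st=bot.get_state();delta(st,dk(o,13.5,[0,-25,220]),103.5)
# dock in wrist cloud
D=W-np.array([o[0],o[1],0]); a=np.radians(13.53); x=D[...,0]*np.cos(a)+D[...,1]*np.sin(a); y=-D[...,0]*np.sin(a)+D[...,1]*np.cos(a)
v=s["range_z"]>0
def rep(n,m):
    m=m&v
    if m.sum(): print(n,m.sum(),"x",np.percentile(x[m],[1,50,99]).round(1),"y",np.percentile(y[m],[1,50,99]).round(1),"z",np.median(W[m][:,2]).round(1))
near=(abs(x)<70)&(abs(y)<200)
rep("plate",near&(abs(W[...,2]-12)<3)); rep("block",near&(abs(W[...,2]-68)<2.5)&(y>100)); rep("gate top",near&(abs(W[...,2]-95)<2.5)&(y>30)&(y<70))
m=near&v&(abs(W[...,2]-12)<3)&(y>95); print(cv2.minAreaRect(np.stack([x[m],y[m]],-1).astype(np.float32)))
E
```

```text
clock 4.75 pos [ 558.8 -183.1  217.5] yaw 103.43 F [ 0.   0.8 -6.2] T [ 0.12  0.01 -0.05] open 49.4
shift [-0.001  -0.0009 -0.0025] turn -0.07
clock 4.80 pos [ 559.  -182.2  217.8] yaw 103.50 F [ 0.1 -0.2 -6.4] T [ 0.06 -0.03  0.  ] open 49.5
shift [-0.0017 -0.0013 -0.0022] turn 0.0
plate 9406 x [-49.    0.1  49. ] y [  9.7  72.3 126.9] z 12.4
gate top 1281 x [-27.    0.8  27.3] y [41.3 45.9 50.8] z 95.0
((0.015026092529296875, 112.56480407714844), (35.1163330078125, 99.8653793334961), 89.81582641601562)
```

View pics/w3.png

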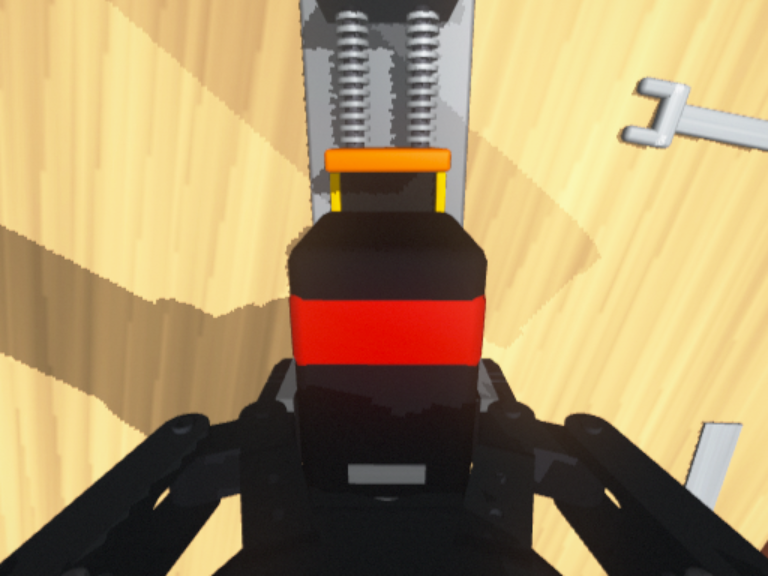

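View pics/top1.png

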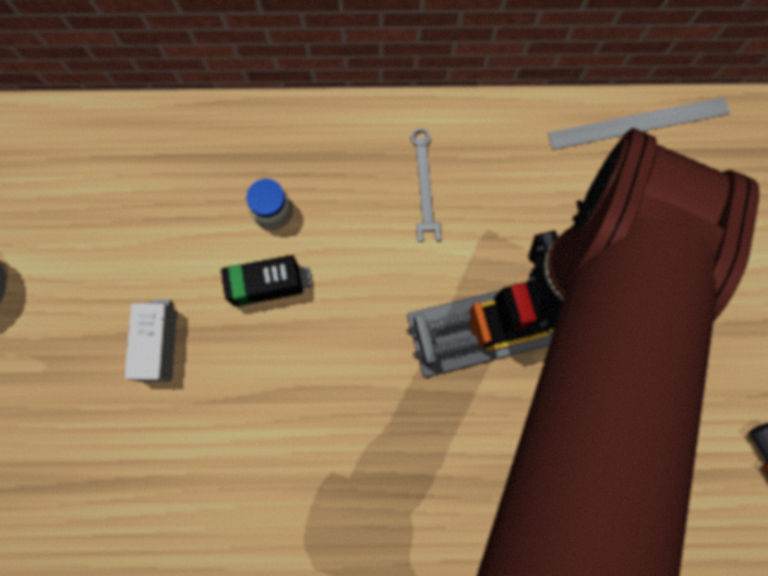

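The wrist and top images agree on the dock: the gate face sits at dock y = 41.3 and the plate is centred in x. In the wrist picture the gate top is at (388,160), in line with the pack. I lower the pack to just above the stop.

move_arm(
  steps=[
    [1,[-0.001,-0.001,0.03],0],
    [1,[-0.0017,-0.0013,0.06],0],
    [1,[-0.0017,-0.0013,0.076],0],
    [1,[-0.0017,-0.0013,0.082],0],
    [1,[-0.0017,-0.0013,0.084],0],
    [1,[-0.0017,-0.0013,0.084],0],
  ],
)

```text
clock: 5.4
tool_pos: [559.0, -185.5, 135.8]
tcp_rot: [3.14, 0.0, 1.806]
ft_force: [0.2, -1.0, -6.8]
opening: 49.7
```

```bash
python3 - <<'E'
from h import *
o=(552.3,-159.9)
st=bot.get_state(); delta(st,dk(o,13.5,[0,21,134]),103.5)
E
```

```text
clock 5.40 pos [ 559.  -185.5  135.8] yaw 103.47 F [ 0.2 -1.  -6.8] T [ 0.02 -0.04  0.01] open 49.7
shift [ 0.0475 -0.0006  0.0018] turn -0.03
```

move_arm(
  steps=[
    [1,[0.006,0,0.001],0],
    [1,[0.01,-0.0005,0.001],0],
    [1,[0.014,-0.0005,0.001],0],
    [1,[0.018,-0.0005,0.001],0],
    [1,[0.022,-0.0005,0.001],0],
    [1,[0.027,-0.0005,0.001],0],
    [1,[0.032,-0.0005,0.001],0],
    [1,[0.037,-0.0005,0.001],0],
    [1,[0.042,-0.0005,0.001],0],
    [1,[0.0465,-0.0005,0.001],0],
    [1,[0.0475,-0.0005,0.001],0],
    [1,[0.0475,-0.0005,0.001],0],
  ],
)

```text
clock: 6.6
tool_pos: [547.5, -141.6, 134.7]
tcp_rot: [3.14, 0.004, 1.804]
ft_force: [2.7, -10.5, -5.7]
opening: 49.4
```

```bash
cat >> h.py <<'E'
o=(552.3,-159.9)
def dockxy(W):
    D=W-np.array([o[0],o[1],0]); a=np.radians(13.53)
    return D[...,0]*np.cos(a)+D[...,1]*np.sin(a), -D[...,0]*np.sin(a)+D[...,1]*np.cos(a)
def chk(name):
    st,s,Pt,W=wrist(name); x,y=dockxy(W); v=(s["range_z"]>0)&(abs(x)<60)&(abs(y)<200)
    m=v&(abs(W[...,2]-95)<3)&(y>35)&(y<100)&(abs(x)<35)
    if m.sum(): print("gate top x",np.percentile(x[m],[1,99]).round(1),"y",np.percentile(y[m],[1,50,99]).round(1))
    m=v&(Pt[...,2]>20)&(Pt[...,2]<34)&(abs(Pt[...,1])<30)&(Pt[...,0]>-20)&(Pt[...,0]<70)
    if m.sum(): print("pack top z",np.median(W[m][:,2]).round(1),"tool x max",np.percentile(Pt[m][:,0],99.5).round(1),"x",np.percentile(x[m],[1,99]).round(1),"ymax",np.percentile(y[m],99.5).round(1))
    print("tcp dock",[float(q.round(1)) for q in dockxy(st["tool_pos"])],st["tool_pos"][2].round(1))
E
python3 - <<'E'
from h import *
chk("w4")
st=bot.get_state(); delta(st,dk(o,13.5,[0,21,102]),103.5)
E
```

```text
gate top x [-26.8  26.9] y [73.1 78.5 83.5]
pack top z 106.5 tool x max 54.6 x [-27.1  26. ] ymax 73.4
tcp dock [-0.4, 18.9] 134.7
clock 6.65 pos [ 547.5 -141.8  134.7] yaw 103.36 F [  3.8 -10.8  -6.5] T [-2.04 -0.69  0.16] open 49.6
shift [0.0024 0.0004 0.0327] turn -0.14
```

View pics/w4.png

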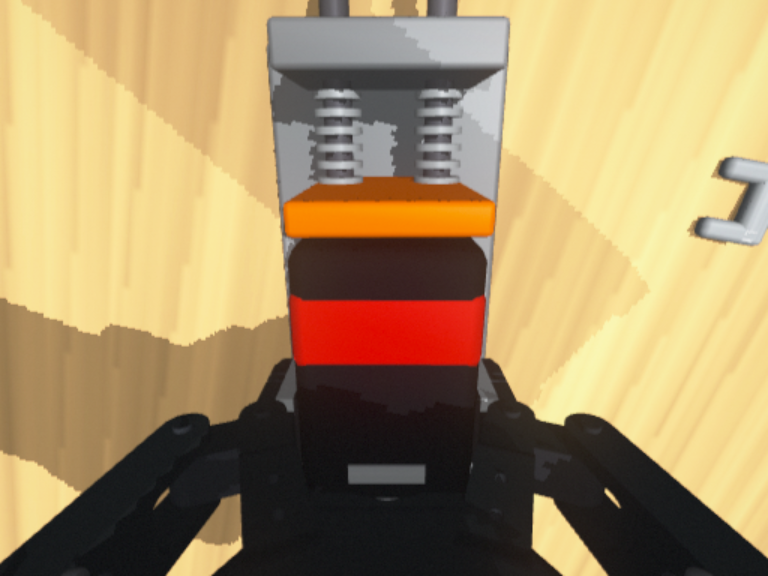

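The gate (395,217) is pressed to about 32 mm open by the pack's end. The tongue tip is near dock y = -50, about 7 mm clear of the lip, so I lower the pack.

move_arm(
  steps=[
    [1,[0.001,0,0.004],0],
    [1,[0.001,0,0.009],0],
    [1,[0.001,0,0.014],0],
    [1,[0.001,0,0.019],0],
    [1,[0.001,0,0.024],0],
    [1,[0.001,0,0.027],0],
    [1,[0.001,0,0.029],0],
    [1,[0.001,0,0.029],0],
  ],
)

```text
clock: 7.45
tool_pos: [547.5, -141.1, 105.8]
tcp_rot: [3.14, 0.004, 1.804]
ft_force: [2.6, -10.4, -4.3]
opening: 49.3
```

```bash
python3 - <<'E'
from h import *
chk("w5")
st=bot.get_state(); delta(st,dk(o,13.5,[0,21,102]),103.5)
E
```

```text
gate top x [-26.7  26.8] y [74.5 79.7 84.1]
pack top z 77.8 tool x max 64.8 x [-27.1  26.4] ymax 84.1
tcp dock [-0.3, 19.4] 105.8
clock 7.50 pos [ 547.5 -141.1  105.9] yaw 103.34 F [  4.2 -10.   -5.4] T [-2.   -0.57  0.24] open 49.3
shift [0.0016 0.0003 0.0039] turn -0.16
```

move_arm(
  steps=[
    [1,[0,0,0.0015],0],
    [1,[0,0,0.003],0],
    [1,[0,0,0.004],0],
    [1,[0,0,0.0045],0],
    [1,[0,0,0.0045],0],
  ],
)

```text
clock: 8.0
tool_pos: [547.6, -141.3, 102.2]
tcp_rot: [3.139, 0.004, 1.804]
ft_force: [-0.1, -10.9, 6.0]
opening: 49.5
```

```bash
python3 - <<'E'
from h import *
chk("w6")
st=bot.get_state(); delta(st,dk(o,13.5,[0,0,102]),103.5)
E
```

```text
gate top x [-26.8  26.7] y [35.4 79.4 83.9]
pack top z 74.3 tool x max 64.8 x [-26.9  26.7] ymax 83.9
tcp dock [-0.2, 19.2] 102.2
clock 8.05 pos [ 547.6 -141.3  102.2] yaw 103.34 F [ -0.3 -10.3   5.9] T [-1.64  0.31  0.3 ] open 49.7
shift [-0.0192  0.0002  0.0003] turn -0.16
```

View pics/w6.png

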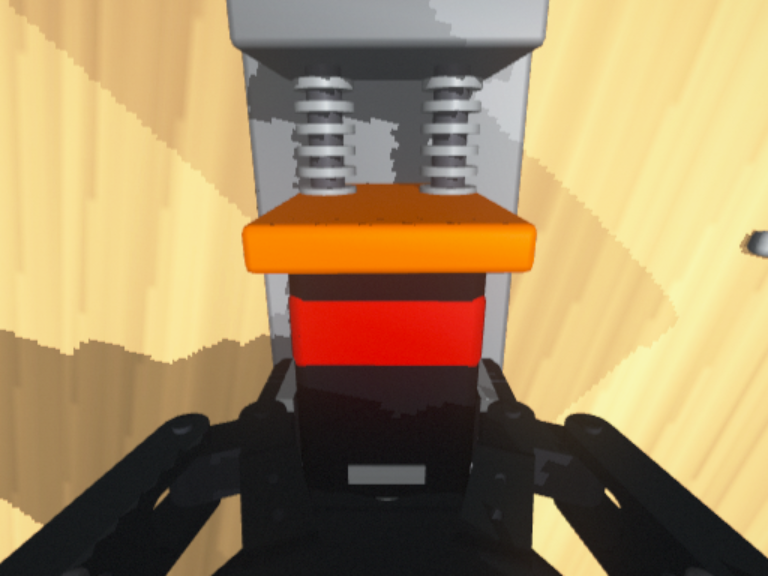

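The pack is on the bay floor (top at 74.3 mm, Fz +6 N) with the gate held open. I let the gate come back slowly.

move_arm(
  steps=[
    [1,[-0.001,0,-0.0003],0],
    [1,[-0.0025,0,-0.0003],0],
    [1,[-0.004,0,-0.0003],0],
    [1,[-0.0055,0,-0.0003],0],
    [1,[-0.007,0,-0.0003],0],
    [1,[-0.0085,0,-0.0003],0],
    [1,[-0.01,0,-0.0003],0],
    [1,[-0.0115,0,-0.0003],0],
    [1,[-0.013,0,-0.0003],0],
    [1,[-0.0145,0,-0.0003],0],
    [1,[-0.0155,0,-0.0003],0],
    [1,[-0.016,0,-0.0003],0],
  ],
)

```text
clock: 9.25
tool_pos: [551.0, -154.6, 102.2]
tcp_rot: [3.14, 0.0, 1.805]
ft_force: [-3.5, -1.6, 8.7]
opening: 49.7
```

```bash
python3 - <<'E'
from h import *
chk("w7")
st=bot.get_state(); delta(st,dk(o,13.5,[0,0,102]),103.5)
E
```

```text
gate top x [-26.8  26.8] y [60.8 66.  70.3]
pack top z 74.3 tool x max 64.9 x [-26.8  26.7] ymax 70.4
tcp dock [0.0, 5.5] 102.2
clock 9.30 pos [ 551.1 -154.6  102.2] yaw 103.44 F [-2.8 -1.7  8.1] T [-0.31  0.65  0.39] open 49.4
shift [-0.0054 -0.      0.0002] turn -0.06
```

move_arm(
  steps=[
    [1,[-0.001,0,-0.0003],0],
    [1,[-0.002,0,-0.0003],0],
    [1,[-0.003,0,-0.0003],0],
    [1,[-0.004,0,-0.0003],0],
    [1,[-0.005,0,-0.0003],0],
    [1,[-0.0058,0,-0.0003],0],
    [1,[-0.0065,0,-0.0003],0],
    [1,[-0.0065,0,-0.0003],0],
  ],
)

```text
clock: 10.1
tool_pos: [552.5, -159.7, 102.2]
tcp_rot: [3.14, -0.001, 1.806]
ft_force: [-5.0, 1.7, 11.9]
opening: 49.3
```

```bash
python3 - <<'E'
from h import *
chk("w8")
st=bot.get_state(); delta(st,dk(o,13.5,[0,0,102]),103.5)
E
```

```text
gate top x [-26.7  26.8] y [55.2 60.8 65.1]
pack top z 74.3 tool x max 64.9 x [-26.6  26.9] ymax 65.1
tcp dock [0.2, 0.2] 102.2
clock 10.15 pos [ 552.5 -159.7  102.2] yaw 103.49 F [-5.6  3.1 13. ] T [0.36 0.8  0.31] open 49.4
shift [-0.0002 -0.0002  0.0002] turn -0.01
```

move_arm(
  steps=[
    [1,[-0.001,0,-0.0005],0],
    [1,[-0.002,0,-0.0005],0],
    [1,[-0.002,0,-0.0005],0],
  ],
)

```text
clock: 10.45
tool_pos: [552.6, -159.9, 102.2]
tcp_rot: [3.141, -0.004, 1.807]
ft_force: [-6.7, 9.0, 11.9]
opening: 49.2
```

```bash
python3 - <<'E'
from h import *
chk("w9")
st=bot.get_state(); delta(st,dk(o,13.5,[0,0,102]),103.5)
s2=vision.snapshot("scene"); pickle.dump(s2,open("sc1.pkl","wb"))
cv2.imwrite("pics/sc1.png",cv2.resize(s2["frame"][110:210,160:300,::-1],None,fx=5,fy=5,interpolation=cv2.INTER_CUBIC))
E
```

```text
gate top x [-26.8  26.8] y [55.6 60.7 65.1]
pack top z 74.3 tool x max 65.0 x [-26.6  26.8] ymax 65.1
tcp dock [0.3, -0.0] 102.2
clock 10.50 pos [ 552.6 -159.9  102.2] yaw 103.54 F [-6.1  8.1 11.9] T [1.34 0.99 0.14] open 49.5
shift [ 0.     -0.0003  0.0002] turn 0.04
```

View pics/sc1.png

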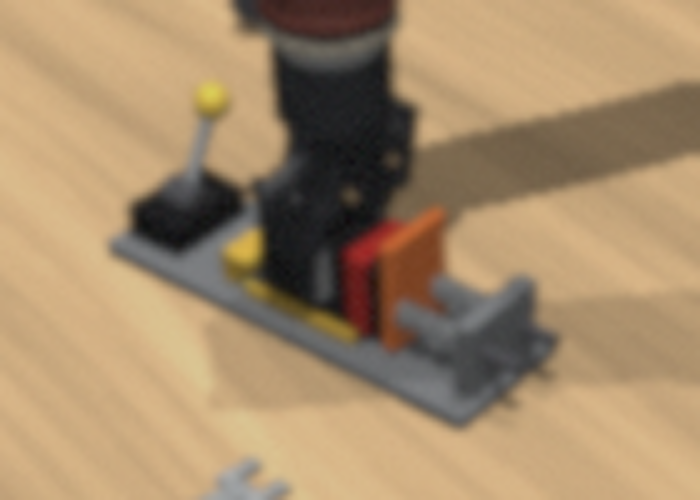

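Pushing further raised the force (Fy to 8 N) with almost no motion, so the tongue is against the wall. The gate is clamped at about 14.5 mm. I ease off the push and let go.

move_arm(
  steps=[
    [1,[0.001,0,-0.0005],0],
    [1,[0.002,0,-0.001],0],
    [1,[0.002,0,-0.001],0],
    [0.5,[0.002,0,-0.001],0],
    [0,[0.002,0,-0.001],0],
    [0,[0.002,0,-0.001],0],
    [0,[0.002,0,-0.001],0],
    [0,[0.002,0,-0.001],0],
    [0,[0.002,0,-0.001],0],
    [0,[0.002,0,-0.001],0],
  ],
)

```text
clock: 11.55
tool_pos: [551.9, -160.6, 102.6]
tcp_rot: [3.142, 0.0, 1.805]
ft_force: [-0.0, -0.1, 0.0]
opening: 85.4
```

move_arm(
  steps=[
    [0,[0,0,-0.02],0],
    [0,[0,0,-0.05],0],
    [0,[0,0,-0.09],0],
    [0,[0,0,-0.12],0],
    [0,[0,0,-0.14],0],
    [0,[0,0,-0.14],0],
    [0,[0,0,-0.14],0],
  ],
)

```text
clock: 12.25
tool_pos: [551.9, -160.4, 242.4]
tcp_rot: [3.141, -0.0, 1.806]
ft_force: [-0.5, 0.7, -0.2]
opening: 85.4
```

```bash
python3 - <<'E'
from h import *
st,s,Pt,W=wrist("w10"); x,y=dockxy(W); v=(s["range_z"]>0)&(abs(x)<60)&(abs(y)<200)
for n,m in (("gate",(abs(W[...,2]-95)<2)&(y>40)&(y<80)),("pack top",(abs(W[...,2]-74)<2)&(y<57)&(abs(x)<32))):
    m=m&v; print(n,m.sum(),np.percentile(x[m],[1,99]),np.percentile(y[m],[.5,99.5]),np.median(W[m][:,2])); print(cv2.minAreaRect(np.stack([x[m],y[m]],-1).astype(np.float32)))
st=bot.get_state(); delta(st,st["tool_pos"],103.5)
s2=vision.snapshot("scene"); pickle.dump(s2,open("sc2.pkl","wb"))
cv2.imwrite("pics/sc2.png",cv2.resize(s2["frame"][110:210,160:300,::-1],None,fx=5,fy=5,interpolation=cv2.INTER_CUBIC))
E
```

```text
gate 994 [-26.95300805  27.08095084] [55.08869287 64.8307815 ] 94.98260532995403
((0.005466461181640625, 59.97159957885742), (9.795938491821289, 55.72685241699219), 89.88414001464844)
pack top 6100 [-24.16508483  23.28282705] [-140.03532837   52.14874571] 74.36596052369876
((0.008897781372070312, -46.96795654296875), (50.11753463745117, 198.69163513183594), 0.29728737473487854)
clock 12.30 pos [ 551.6 -160.3  241.7] yaw 103.45 F [ 0.5  0.9 -1. ] T [ 0.01  0.05 -0.03] open 85.2
shift [0. 0. 0.] turn -0.05
```

View pics/w10.png

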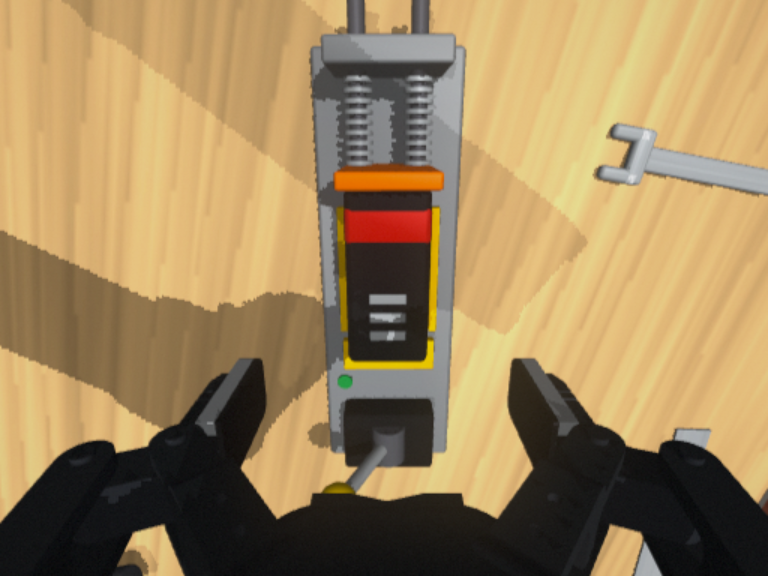

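View pics/sc2.png

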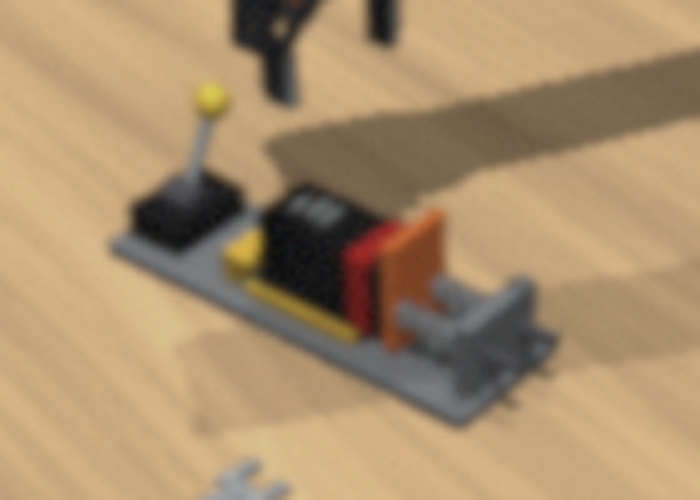

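The pack is home: the gate face is at dock y = 55.1 (opening 14.1 mm), and the red band (388,226) is clamped behind the gate, square and at the right height. Next is the switch, where I will straddle the ball and push with the inner pad.

```bash
python3 - <<'E'
from h import *
st=bot.get_state(); delta(st,dk(o,13.5,[-12,-145,200]),103.5)
E
```

```text
clock 12.35 pos [ 551.4 -160.2  241.4] yaw 103.44 F [-1.1  0.1  0.2] T [-0.03 -0.03 -0.02] open 85.1
shift [-0.1449 -0.0108  0.0413] turn -0.06
```

move_arm(
  steps=[
    [0,[-0.04,-0.003,0],0],
    [0,[-0.085,-0.007,0],0],
    [0,[-0.125,-0.01,0.02],0],
    [0,[-0.145,-0.011,0.04],0],
    [0,[-0.145,-0.011,0.065],0],
    [0,[-0.145,-0.011,0.085],0],
    [0,[-0.145,-0.011,0.097],0],
    [0,[-0.145,-0.011,0.101],0],
    [0,[-0.145,-0.011,0.101],0],
  ],
)

```text
clock: 13.25
tool_pos: [574.8, -303.9, 141.1]
tcp_rot: [-3.141, -0.0, 1.806]
ft_force: [-0.2, 0.5, -0.0]
opening: 85.3
```

```bash
python3 - <<'E'
from h import *
chk("w11"); st=bot.get_state(); delta(st,dk(o,13.5,[66,-145,140]),103.5)
s2=vision.snapshot("scene")
cv2.imwrite("pics/sc3.png",cv2.resize(s2["frame"][90:190,160:300,::-1],None,fx=5,fy=5,interpolation=cv2.INTER_CUBIC))
E
```

```text
pack top z 107.9 tool x max 7.4 x [-39.1 -26.6] ymax -137.8
tcp dock [-11.8, -145.2] 141.1
clock 13.30 pos [ 575.1 -304.1  141.9] yaw 103.45 F [-0.  -0.1 -0.1] T [-0.01 -0.02 -0.01] open 85.2
shift [0.0006 0.0775 0.002 ] turn -0.05
```

View pics/sc3.png

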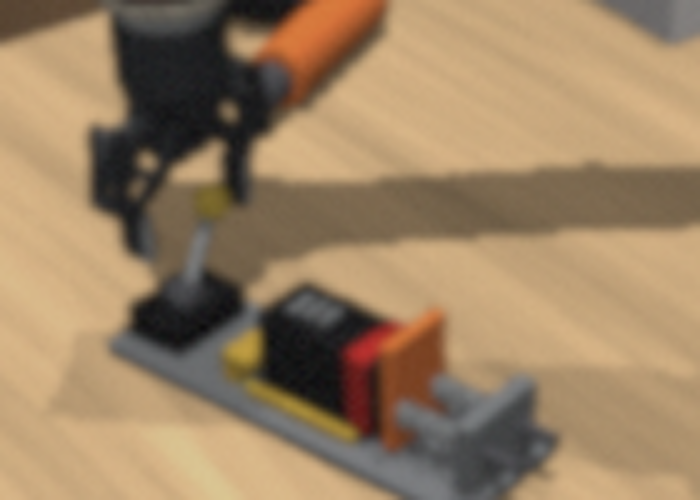

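View pics/w11.png

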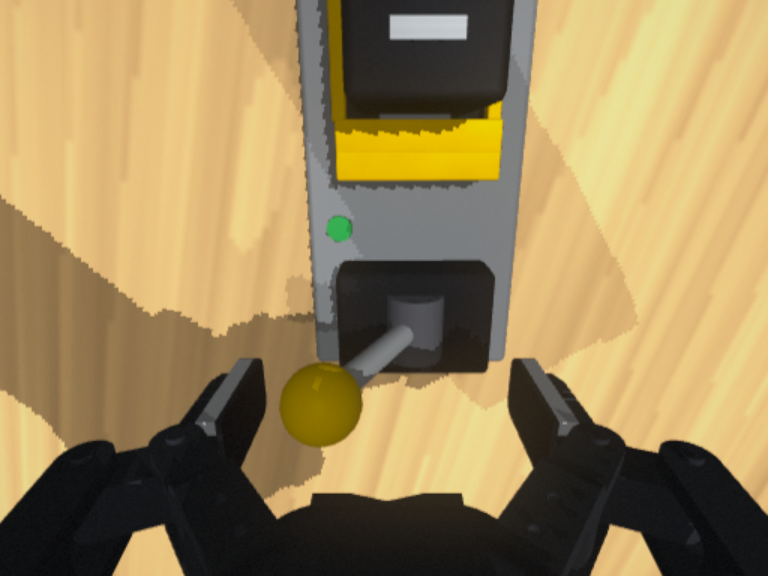

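The ball (320,403) is between the fingers, clear of both pads, so I push towards dock +x.

move_arm(
  steps=[
    [0,[0,0.006,0.001],0],
    [0,[0,0.014,0.001],0],
    [0,[0,0.022,0.001],0],
    [0,[0,0.03,0.001],0],
    [0,[0,0.038,0.001],0],
    [0,[0,0.046,0.001],0],
    [0,[0,0.054,0.001],0],
    [0,[0,0.061,0.001],0],
    [0,[0,0.067,0.001],0],
    [0,[0,0.071,0.001],0],
    [0,[0,0.074,0.001],0],
    [0,[0,0.074,0.001],0],
  ],
)

```text
clock: 14.55
tool_pos: [647.2, -286.7, 140.5]
tcp_rot: [3.141, 0.0, 1.806]
ft_force: [-0.5, 0.1, 0.2]
opening: 85.4
```

```bash
cat >> h.py <<'E'
def ball(name):
    st,s,Pt,W=wrist(name); x,y=dockxy(W); f=s["frame"].astype(int)
    m=(s["range_z"]>0)&(f[...,0]>80)&(f[...,2]<60)&(f[...,1]>60)&(W[...,2]>75)&(abs(x)<60)&(y<-110)
    p=np.stack([x[m],y[m],W[m][:,2]],-1)
    from scipy.optimize import least_squares
    c=least_squares(lambda c:np.linalg.norm(p-c,axis=1)-13,p.mean(0)-[0,0,8],loss="soft_l1").x
    print(len(p),"ball",c.round(1),"angle",np.arctan2(c[0],c[2]-34)+.5)
E
python3 - <<'E'
from h import *
ball("w12"); st=bot.get_state(); delta(st,dk(o,13.5,[66,-145,140]),103.5)
E
```

```text
2521 ball [  32.7 -145.1   96.1] angle 0.9854599029101334
clock 14.60 pos [ 647.  -286.9  140.6] yaw 103.44 F [-0.3  0.3  0.2] T [-0.    0.06  0.05] open 85.5
shift [0.0006 0.0035 0.0006] turn -0.06
```

View pics/w12.png

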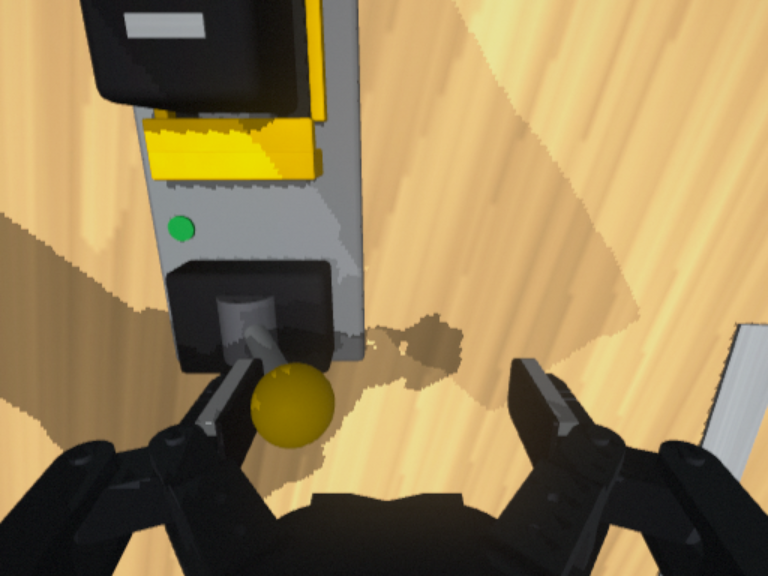

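The ball is at an angle of about 0.985, and there is no stop reaction yet. I push a few mm more to reach the stop.

move_arm(
  steps=[
    [0,[0,0.001,0],0],
    [0,[0,0.002,0],0],
    [0,[0,0.003,0],0],
    [0,[0,0.004,0],0],
    [0,[0,0.004,0],0],
  ],
)

```text
clock: 15.1
tool_pos: [649.2, -286.7, 140.3]
tcp_rot: [-3.139, -0.001, 1.804]
ft_force: [-7.5, -0.1, 2.1]
opening: 85.4
```

```bash
python3 - <<'E'
from h import *
ball("w13"); st=bot.get_state(); delta(st,dk(o,13.5,[70,-145,140]),103.5)
E
```

```text
2523 ball [  33.8 -145.2   95.5] angle 1.001962338790932
clock 15.15 pos [ 649.2 -286.7  140.3] yaw 103.36 F [-7.2 -0.5  2.6] T [-0.07  1.62 -0.1 ] open 85.4
shift [0.0009 0.0054 0.0003] turn -0.14
```

That is the hard stop (7 N, angle 1.00). I back off and rise clear.

move_arm(
  steps=[
    [0,[0,-0.007,0],0],
    [0,[0,-0.018,0],0],
    [0,[0,-0.025,0],0],
    [0,[0,-0.025,0],0],
    [0,[0,-0.025,-0.03],0],
    [0,[0,-0.025,-0.08],0],
    [0,[0,-0.025,-0.12],0],
    [0,[0,-0.025,-0.14],0],
    [0,[0,-0.025,-0.14],0],
    [0,[0,-0.025,-0.14],0],
  ],
)

```text
clock: 16.15
tool_pos: [626.7, -291.5, 280.6]
tcp_rot: [3.141, 0.0, 1.806]
ft_force: [-0.1, 0.5, -1.5]
opening: 85.7
```

```bash
python3 - <<'E'
from h import *
st,s,Pt,W=wrist("w14"); ball("w15")
st=bot.get_state(); delta(st,st["tool_pos"],103.5)
for n in("scene","top"):
    s=vision.snapshot(n); W=world(s); x,y=dockxy(W); f=s["frame"].astype(int)
    org=(f[...,0]>140)&(f[...,1]<130)&(f[...,2]<60)&(abs(x)<35)&(y>30)&(y<90)
    m=org&(abs(W[...,2]-95)<4); print(n,m.sum(),np.percentile(y[m],[2,50,98]) if m.sum() else "")
    m=(abs(W[...,2]-74)<3)&(abs(x)<32)&(y>-65)&(y<57); print(" pack",m.sum(),cv2.minAreaRect(np.stack([x[m],y[m]],-1).astype(np.float32)) if m.sum()>5 else "")
    cv2.imwrite(f"pics/{n}_end.png",cv2.resize(s["frame"][:,:,::-1],None,fx=1.5,fy=1.5))
E
```

```text
646 ball [  33.  -140.5  115.7] angle 0.8840181826598044
clock 16.25 pos [ 626.3 -291.2  279.2] yaw 103.46 F [ 0.6  0.2 -0.6] T [ 0.02 -0.04 -0.01] open 85.3
shift [0. 0. 0.] turn -0.04
scene 29 [55.60374174 61.33839189 65.00274795]
 pack 218 ((2.2201480865478516, -0.5329780578613281), (52.512882232666016, 109.55982208251953), 0.24729159474372864)
top 84 [55.33676299 58.97930817 62.43152436]
 pack 1070 ((-0.7046661376953125, -2.166942596435547), (105.9036636352539, 50.18229293823242), 89.958740234375)
```

View pics/scene_end.png

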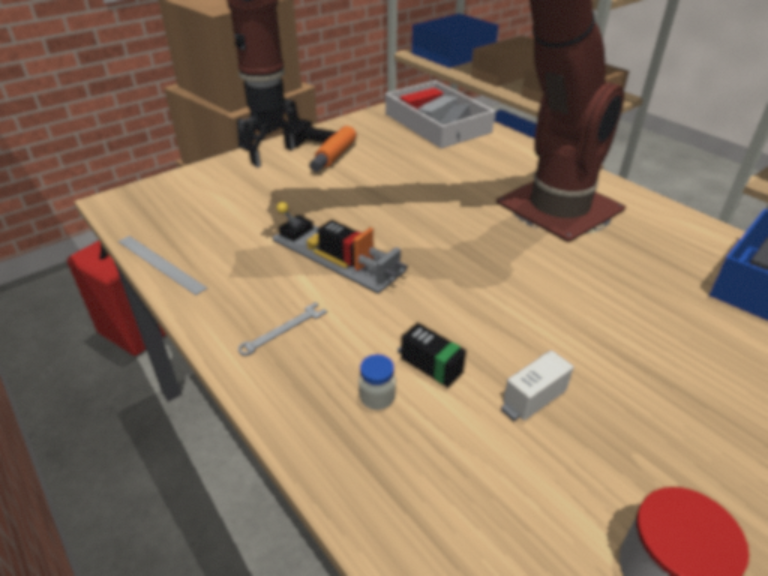

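View pics/w14.png

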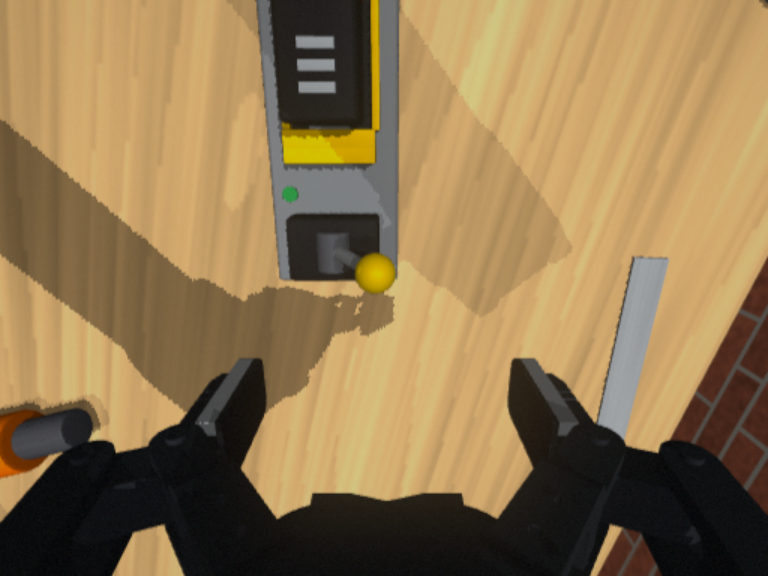

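The last ball fit put the centre above the visible surface, which is the wrong solution. I redo it from the saved picture.

```bash
python3 - <<'E'
from h import *
from scipy.optimize import least_squares
for n in ("w14","w15"):
    st,s=pickle.load(open(n+".pkl","rb")); T=np.array(s["tool_from_camera"]); W=(cloud(s)@T[:3,:3].T+T[:3,3])@Rt(st).T+st["tool_pos"]
    x,y=dockxy(W); f=s["frame"].astype(int)
    m=(s["range_z"]>0)&(f[...,0]>80)&(f[...,2]<60)&(f[...,1]>60)&(W[...,2]>85)&(abs(x)<60)&(y<-110)
    p=np.stack([x[m],y[m],W[m][:,2]],-1); print(len(p),p.min(0),p.max(0))
    c=least_squares(lambda c:np.linalg.norm(p-c,axis=1)-13,[33,-145,94],loss="soft_l1").x
    print(c.round(1),np.arctan2(c[0],c[2]-34)+.5)
E
```

```text
644 [ -33.66603254 -158.22550852   92.54595254] [  58.43712141 -127.98869591  291.5370042 ]
[  33.5 -145.4   95.9] 0.9962841338549472
646 [ -33.82802521 -157.67048759   92.89001194] [  58.11026267 -127.28908366  292.77498378]
[  33.5 -145.4   95.9] 0.9963955552924731
```

The refit gives a switch angle of 0.996, fully over. The pack is still home and the bystanders have not moved, so I hand in.

```bash
python3 - <<'E'
from station import bot
print(bot.finish_job())
E
```

```text
the job is handed in; nothing more can be done
None
```

The red-banded pack is on charge, and I handed the job in at about 16.3 s on the robot's clock. I pressed the gate to about 32 mm open with the pack's end and set the pack on the bay floor. The gate then came back at 10–15 mm/s until the tongue met the stop's wall. After letting go, I pushed the switch over to its hard stop and moved the arm clear.

- **Gate and pack:** after release, the wrist camera put the gate at 14.1 mm open, against 14 mm expected. The pack's top was at 74.4 mm and square to the dock. In the final scene view the pack sits within about 2 mm of home in dock x and 0.5 mm in y. The top view put it 2 mm off in y, but its fit was 4 mm short of the pack's full length.
- **Switch:** the angle read 1.00 at the stop with about 7 N of reaction, and 0.996 after I backed off. One check disagreed: the first fit of the ball after backing off gave 0.88. It had put the ball's centre above its visible surface, and redoing it on the same picture gave 0.996.
- **Bystanders:** the green pack, jar, wrench and white look-alike show no movement in the final scene picture; I did not measure their positions again.
- **Forces:** no reading went above about 16 N, though I only read the force between moves.

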